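# Dock the tablet hopper and set its clamp screw

## Robot

A 7-joint arm with a two-finger parallel gripper is mounted at the origin on the work surface. World frame = base frame: x ahead of the robot, y to its left, z up, the work surface at z = 0. Lengths are in m, angles in rad, forces in N, time in s.
With the tool pointing down it reaches from about 0.4 to 0.85 m from the base axis. Payload 4.5 kg.
Tool frame: the origin (TCP) lies at the very end of the fingers, on their centre line; the grasp point (between the pads) lies 19 mm behind it (ctrl.grasp_offset is the distance from the TCP to the grasp point, in m); z points along the fingers, y is the line along which they close (so a half turn about z gives the same grasp; the last joint's range is limited). The gripper opens to 88 mm and grips with 3 to 60 N. Pads are 18 mm wide; open, the fingers measure 123 mm over their backs; the gripper's body (75 mm by 187 mm) begins 45 mm behind the grasp point.
Start: joints at [1.231, 0.689, -0.195, 1.565, 0.157, 0.902, -0.215], TCP at [0.228, -0.582, 0.239] pointing down, gripper open.
Joint ranges: [-3.01, 3.01], [-0.46, 2.08], [-1.47, 1.51], [0.13, 2.56], [-1, 4.14], [0.04, 2.09], [-2.66, 2.66]. Speed limits (rad/s): [2.57, 2.57, 3.14, 3.14, 3.14, 3.14, 3.14].

## Interface

Orientations are given as a rotation vector (axis times angle).
In Python, from station import ctrl gives the robot as it stands. The module is installed in compiled form; this text tells all that it offers.
- The arm moves only by the shell command python3 -m creep 'ROWS' [FORCE]. ROWS is JSON, a list that holds one entry, the list of rows, each a list of 7 numbers: the gripper command: -1 is fully open, 1 is shut, values between are in proportion, then the shift along the tool's x, y, z normalised to -1 to 1, where 1 is 150 mm, then the turn, a rotation vector about the tool's x, y, z normalised to -1 to 1, where 1 is pi rad. In form: [[[jaw, tx, ty, tz, rx, ry, rz], ...]]. A call has exactly 10 rows; each row shifts and turns the commanded pose from where the row before left it, along the tool's axes as they then stand; what a row does not reach is not made up. A row lasts 1/12 s, in which the tool goes at most 41.7 mm and 7.16 degrees, less where a joint would pass 70% of its speed; a pose out of reach is approached as far as the arm can. A call with a number of a shift or a turn outside -1 to 1 is refused whole. A call with a gripper value outside its range is refused whole. The fingers move at their own pace and stop on an object; FORCE is the grip in N (left out, the last holds). Time passes only in rows, so rows that do not move let the fingers close, or fill a call up. It gives the time, the measured TCP pose, the force, the opening and the grip force at its end, in the units of the state.
- ctrl.get_state(): the state, without advancing time (a new reading comes with each control period).
- ctrl.read_camera(name): name is "scene" or "top" or "wrist"; returns a dict with "color" (420x560x3 uint8, red, green, blue), "depth" (420x560 float32, m along the optical axis (not along the pixel's ray), 0 where there is no reading), "fov_y" (degrees; the focal length in pixels is half the picture's height over the tangent of half this angle, whatever the lens; pixels are square), "cx", "cy" (the principal point, pixels), "view" (4x4, takes a point from world to camera coordinates). Camera axes: x right, y down, z forward; pixel columns grow to the right and rows downward; lengths in m; the calibration is good to about 2 mm. A picture is of the moment at which its call begins.
- ctrl.finish_job(): hands the job in; it is judged then, once.
Trained networks look in a picture, given as the dict that the camera call returned (one of the last four; its "shot" number tells which), for a name from the list of things; names that differ only in an ending like _2 or _b are one class to them, and where a whole thing is asked for, a point or a joint stands for the part that bears it (a point fixed in the world has none). Each returns a list of dicts, best first, with "conf" (0 to 1); they miss things now and then, are a little off and sometimes report something else, mostly with a low value. They report only what shows in the picture. A call takes as long as a camera call. They do not tell look-alikes from the thing itself.
- ctrl.look_for(target, picture): "position" ([column, row] in pixels, amid what is visible of it).
The state is a dict: "time_s": time; "q": joint angles; "qd": joint speeds; "joint_efforts": joint torques, N m; "position": TCP position; "tcp_rot": TCP orientation; "wrist_force": force on the tool from outside, world axes, zero at the start; "wrist_torque": the same for the moment, N m; "gripper_width": finger opening in m; "gripper_force": force on a finger pad.
Only numpy, scipy, OpenCV 4.12 (cv2) and the standard library are available. Lean on these libraries where they do the work, as an engineer would, in place of code of your own. Each camera call takes 0.05 s, during which the arm holds its last target. There are 200 camera calls.

## Task

Lift the hanging steel hopper up and off its hook, set it upright and fully down in the round collar of the tablet counter's dock, and let go of it. Then turn the dock's winged clamp screw clockwise until it seats, back it off a quarter turn so that the hopper can still swivel, and finish while still gripping the screw there. Leave the other things on the bench where they are.

Things in the scene. Friction and masses are not known exactly. Their poses are not given: they have to be found in the camera images.
- hopper_grip (a point): Centre of the hopper's grip: an upright grey block 24 (x) by 14 (y) by 34 mm high at the very top of the hopper; pinch it across its 14 mm. z is up. Below it two straps, 14 mm wide, run down as a pointed arch in the hopper's y-z plane, from a peak 15 mm below this point to the cup's rim 67 mm below it. The hopper hangs upright by this arch on the hook bar.
- hopper_foot (a point): Centre of the underside of the hopper's flat foot, 115 mm straight below the grip's centre; z is up. The hopper is a small open steel cup of 0.08 to 0.17 kg: rim 60 mm across and 48 mm above the foot; its lowest 28 mm are a spigot 50 mm across, tapering to 42 mm at the foot.
- hook (a point): Point on the axis of the level hook bar (steel, 8 mm thick, 150 mm above the bench) where the hopper hangs. The bar points along this point's -x; its tip, 28 mm that way, turns up 12 mm. The post (160 mm high, foot 100 mm across) is 50 mm along +x. To unhook: raise the hopper straight up 18 to 32 mm, then draw it 75 mm or more along -x at that height.
- well (a point): Centre of the floor of the dock's collar: an aluminium ring 22 mm high, 55 mm inside, 72 mm outside; the hopper's foot rests on this floor when fully down. The floor is 15 mm above the bench. z is up; the axes are the dock's: the clamp screw stands 130 mm along -y. The dock is a fixed white plate 110 (x) by 250 mm (y).
- screw_grip (a point): Centre of the clamp screw's wing, on the screw's upright axis, 127 mm above the bench. The wing is a black upright bar 46 mm long along this point's x, 12 mm thick along its y (pinch across this), 28 mm high, with a hub 24 mm across and 8 mm high right below it; it turns with the screw. It stands above a white column 46 mm square and 80 mm high.
- clamp_screw (a joint): Angle of the clamp screw in rad; grows as it is turned clockwise seen from above (tightening). It seats against a hard stop at 5.0; a quarter turn back from there is 3.43. Starts 0.6 to 1.35 rad before the seat. It stays where it is left, takes about 0.06 N m to turn, and does not rise or sink as it turns.
There are look-alikes about, which are no part of the job. Leave any purple or red look-alike of the part that bears hopper_grip alone.

How it is judged:
By the outcome, as a careful person would: the job done as asked, in the order asked, and still so for the second after the job is handed in, while the arm keeps its last pose, push and grip.
It also fails if it takes over 72 s, if anything falls off the work surface, if the arm or the gripper's body presses on something with over 40 N, if the wrist force passes 120 N, or if a joint passes its speed limit or range.

## Working session

There is one attempt and no reset: what is moved stays moved. The work goes in short steps, Python scripts to look and compute and a shell command to move; the robot and the scene stay as the last step left them, time stands still between calls to the robot, and variables do not carry over. Pictures are saved under pics/ and viewed, at most 10 in all, crops included, and the job is handed in when it is done.

```bash
mkdir -p pics; cat > h.py <<'E'
import numpy as np, cv2
from station import ctrl
from scipy.spatial.transform import Rotation as R
def px2w(p,u,v,d):
    f=p["color"].shape[0]/2/np.tan(np.radians(p["fov_y"])/2)
    c=np.array([(u-p["cx"])*d/f,(v-p["cy"])*d/f,d,1])
    return (np.linalg.inv(p["view"])@c)[:3]
def cloud(p):
    v,u=np.mgrid[0:420,0:560]; d=p["depth"]
    f=210/np.tan(np.radians(p["fov_y"])/2)
    c=np.stack([(u-p["cx"])*d/f,(v-p["cy"])*d/f,d,np.ones_like(d)],-1)
    return (c@np.linalg.inv(p["view"]).T)[...,:3]
def save(p,n): cv2.imwrite(f"pics/{n}.png",p["color"][...,::-1])
E
python3 - <<'E'
from h import *
s=ctrl.get_state(); print(s)
print(R.from_rotvec(s["tcp_rot"]).as_matrix().round(3))
for c in ["scene","top"]:
    p=ctrl.read_camera(c); save(p,c); W=cloud(p)
    print(c,p["fov_y"],p["cx"],p["cy"],np.linalg.inv(p["view"]).round(3).tolist())
    for n in ["hopper_grip","hopper_foot","hook","well","screw_grip"]:
        for r in ctrl.look_for(n,p)[:4]:
            u,v=r["position"]; print(n,round(r["conf"],2),np.round(r["position"]),W[int(round(v)),int(round(u))].round(3))
E
```

```text
{'time_s': 0.0, 'q': array([ 1.23076683,  0.68997629, -0.19451902,  1.56633154,  0.15732417,
        0.90248251, -0.21509091]), 'qd': array([-0.00032514,  0.00063865,  0.00103723,  0.00059026,  0.0008628 ,
        0.00064245,  0.00129927]), 'joint_efforts': array([-8.40785719e-05, -5.27556789e+01, -1.26642399e+00, -1.53423339e+01,
       -5.25781210e-02,  6.75153569e-03,  1.88327135e-04]), 'position': array([ 0.22796457, -0.58127594,  0.23791829]), 'tcp_rot': array([-3.08513174e+00, -5.83644486e-01,  7.47461214e-04]), 'wrist_force': array([-0.03036201,  0.31418553, -0.28989051]), 'wrist_torque': array([-0.02153745, -0.02014268, -0.00902586]), 'gripper_force': 0.0, 'gripper_width': 0.08803236154892166}
[[ 0.931  0.365 -0.001]
 [ 0.365 -0.931  0.002]
 [-0.    -0.002 -1.   ]]
scene 45.70119584331045 275.2251733107569 208.09586364204762 [[-0.705, 0.605, -0.37, 0.855], [0.709, 0.596, -0.377, 0.378], [-0.008, -0.528, -0.849, 1.011], [0.0, 0.0, 0.0, 1.0]]
hopper_grip 0.88 [205. 130.] [ 0.382 -0.362  0.02 ]
hopper_grip 0.73 [231. 194.] [ 0.489 -0.138  0.072]
hopper_grip 0.64 [192. 152.] [ 0.
[... 360 characters left out ...]
0.62 [325. 263.] [0.493 0.144 0.13 ]
top 51.18575079519826 283.97553636123337 211.65546913880587 [[-0.012, -1.0, 0.027, 0.45], [-1.0, 0.012, -0.003, -0.003], [0.003, -0.027, -1.0, 1.154], [0.0, 0.0, 0.0, 1.0]]
hopper_grip 0.61 [419. 248.] [ 0.381 -0.36   0.003]
hopper_grip 0.59 [392. 205.] [ 0.489 -0.256  0.144]
hopper_grip 0.59 [342. 211.] [ 0.478 -0.145  0.109]
hopper_foot 0.89 [420. 242.] [ 0.401 -0.335  0.091]
hopper_foot 0.82 [390. 206.] [ 0.487 -0.252  0.14 ]
hopper_foot 0.63 [343. 215.] [ 0.468 -0.144  0.134]
hopper_foot 0.32 [388. 187.] [ 0.542 -0.279  0.012]
hook 0.6 [386. 188.] [ 0.539 -0.274  0.013]
well 0.78 [200. 209.] [0.489 0.209 0.027]
well 0.3 [220. 210.] [0.483 0.141 0.139]
```

View pics/scene.png

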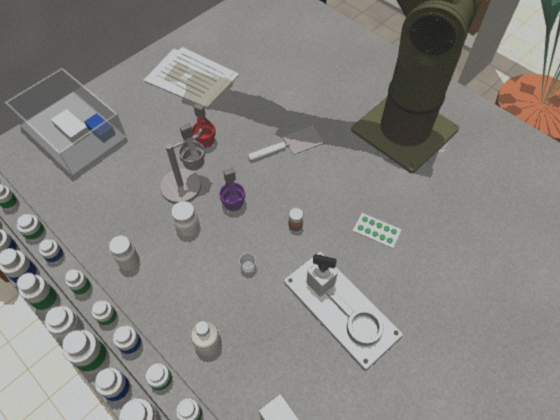

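View pics/top.png

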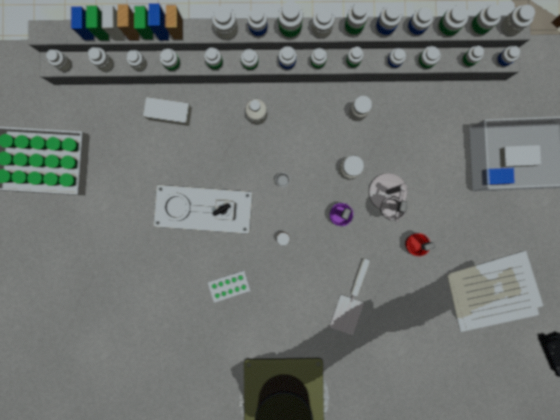

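The scene shows the grey hopper on the hook at (192,152), the post's foot at (181,184), a red look-alike at (203,130), a purple one at (232,192), the wing at (323,263) and the collar at (365,327). In the top view these are the grey hopper at about (392,207), the wing at (222,209) and the collar at (178,208).

```bash
python3 - <<'E'
from h import *
for c in ["scene","top"]:
    p=ctrl.read_camera(c); W=cloud(p).reshape(-1,3); C=p["color"].reshape(-1,3)
    ok=p["depth"].ravel()>0
    def box(x0,x1,y0,y1,z0,z1):
        return ok&(W[:,0]>x0)&(W[:,0]<x1)&(W[:,1]>y0)&(W[:,1]<y1)&(W[:,2]>z0)&(W[:,2]<z1)
    m=box(.40,.62,-.34,-.17,.13,.25)
    print(c,"hook area"); print(np.c_[(W[m]*1000).round(),C[m]].astype(int).tolist()[:70])
    m=box(.40,.6,.0,.18,.118,.16); q=W[m]
    print("wing",len(q),q.mean(0).round(4),q.min(0).round(3),q.max(0).round(3)); print(cv2.minAreaRect(q[:,:2].astype(np.float32)*1000))
    m=box(.40,.6,.16,.3,.030,.045); q=W[m]
    A=np.c_[q[:,:2],np.ones(len(q))]; s=np.linalg.lstsq(A,(q[:,:2]**2).sum(1),rcond=None)[0]
    print("collar",len(q),(s[:2]/2).round(4),np.sqrt(s[2]+(s[:2]**2).sum()/4),cv2.minEnclosingCircle(q[:,:2].astype(np.float32)*1000))
p=ctrl.read_camera("wrist"); print("wristcam",np.linalg.inv(p["view"]).round(3).tolist(),p["fov_y"])
E
```

```text
scene hook area
[[402, -339, 131, 84, 87, 85], [401, -336, 132, 101, 101, 98], [482, -275, 193, 125, 123, 121], [482, -272, 195, 124, 121, 121], [481, -269, 196, 122, 121, 119], [479, -268, 195, 116, 116, 114], [488, -274, 195, 124, 126, 124], [487, -272, 196, 128, 126, 126], [485, -271, 195, 126, 126, 126], [484, -268, 197, 128, 126, 126], [482, -268, 195, 126, 127, 125], [480, -267, 194, 128, 128, 125], [479, -265, 195, 126, 126, 126], [492, -276, 194, 130, 127, 124], [492, -272, 197, 128, 128, 127], [490, -271, 196, 128, 127, 124], [488, -270, 195, 130, 129, 128], [487, -268, 196, 126, 126, 124], [484, -269, 193, 134, 132, 131], [484, -266, 195, 129, 130, 128], [483, -263, 197, 125, 125, 121], [480, -263, 194, 117, 116, 113], [478, -263, 193, 117, 111, 107], [497, -277, 194, 122, 121, 117], [496, -275, 194, 128, 128, 127], [495, -271, 197, 131, 131, 130], [493, -271, 195, 129, 128, 128], [493, -267, 199, 132, 131, 131], [492, -265, 200, 136, 135, 131], [488, -268, 193, 127, 126, 126], [487, -265, 196, 125, 123, 121], [486, -263, 196, 116, 117, 113], [484, -262, 195, 103, 103, 101]
[... 3424 characters left out ...]
 125, 125], [519, -271, 151, 110, 107, 107], [519, -273, 152, 111, 109, 110], [518, -274, 157, 127, 125, 126], [518, -277, 152, 135, 134, 134], [516, -271, 150, 126, 124, 124], [516, -272, 154, 120, 117, 118], [516, -274, 154, 132, 129, 131], [516, -277, 152, 141, 139, 139]]
wing 117 [0.4848 0.1401 0.1378] [0.471 0.12  0.119] [0.499 0.162 0.145]
((485.404541015625, 141.06202697753906), (12.188639640808105, 45.378116607666016), 30.34700584411621)
collar 285 [0.4953 0.2534] 0.0367188829448421 ((496.4488830566406, 240.5608673095703), 62.07589340209961)
wristcam [[0.366, -0.884, -0.292, 0.303], [-0.931, -0.347, -0.115, -0.552], [0.0, 0.314, -0.949, 0.384], [0.0, 0.0, 0.0, 1.0]] 64.82688411457156
```

```bash
cat >> h.py <<'E'
def plan(pos,yaw):
    """tool-frame total shift (units, in present axes) and turn to tool-down with tool x at yaw (deg)"""
    s=ctrl.get_state(); M=R.from_rotvec(s["tcp_rot"])
    d=M.inv().apply(np.array(pos)-s["position"])
    T=R.from_euler("z",yaw,degrees=True)*R.from_euler("x",180,degrees=True)
    print("t",s["time_s"],"shift",(d/0.15).round(4),"mm",round(np.linalg.norm(d)*1e3,1),"turn",((M.inv()*T).as_rotvec()/np.pi).round(4),"q",s["q"].round(2))
E
python3 -m creep '[[[-1,0.213,-0.139,-0.055,0,0,0],[-1,0.213,-0.139,-0.055,0,0,0],[-1,0.213,-0.139,-0.055,0,0,0],[-1,0.213,-0.139,-0.055,0,0,0],[-1,0.213,-0.139,-0.055,0,0,0],[-1,0.213,-0.139,-0.055,0,0,0],[-1,0.213,-0.139,-0.055,0,0,0],[-1,0.213,-0.139,-0.055,0,0,0],[-1,0.213,-0.139,-0.055,0,0,0],[-1,0.213,-0.139,-0.055,0,0,0]]]'
python3 -c "
from h import *
plan([.45,-.27,.32],-15)"
```

```text
time_s: 1.58
position: [0.4503, -0.2694, 0.3219]
tcp_rot: [3.086, 0.584, 0.0]
wrist_force: [1.0, 0.0, 0.2]
gripper_width: 0.0882
gripper_force: 0.0
t 1.5833 shift [-0.0035  0.0028  0.0125] mm 2.0 turn [ 1.000e-04 -1.000e-04  2.023e-01] q [ 0.59  0.46 -0.21  1.75  0.11  0.94 -0.86]
```

```bash
python3 -m creep '[[[-1,0,0,0,0,0,0.034],[-1,0,0,0,0,0,0.034],[-1,0,0,0,0,0,0.034],[-1,0,0,0,0,0,0.034],[-1,0,0,0,0,0,0.034],[-1,0,0,0,0,0,0.032],[-1,0,0,0,0,0,0],[-1,0,0,0,0,0,0],[-1,0,0,0,0,0,0],[-1,0,0,0,0,0,0]]]'
python3 - <<'E'
from h import *
plan([.45,-.27,.32],-15)
p=ctrl.read_camera("wrist"); save(p,"w1"); W=cloud(p).reshape(-1,3); ok=p["depth"].ravel()>0
for n in ["hopper_grip","hook"]:
    for r in ctrl.look_for(n,p)[:4]:
        u,v=r["position"]; print(n,round(r["conf"],2),np.round(r["position"]),cloud(p)[int(v),int(u)].round(3))
def box(x0,x1,y0,y1,z0,z1): return W[ok&(W[:,0]>x0)&(W[:,0]<x1)&(W[:,1]>y0)&(W[:,1]<y1)&(W[:,2]>z0)&(W[:,2]<z1)]
for b in [(.44,.53,-.32,-.22,.18,.21),(.515,.56,-.31,-.24,.15,.17),(.44,.56,-.32,-.2,.145,.16)]:
    q=box(*b); print(b,len(q),np.median(q,0).round(4),np.percentile(q,1,0).round(3),np.percentile(q,99,0).round(3),cv2.minAreaRect((q[:,:2]*1000).astype(np.float32)))
E
```

```text
time_s: 2.42
position: [0.4496, -0.2711, 0.3213]
tcp_rot: [-3.115, 0.406, -0.0]
wrist_force: [0.7, 0.9, 0.1]
gripper_width: 0.0882
gripper_force: 0.0
t 2.4167 shift [ 0.0011 -0.0077  0.0084] mm 1.7 turn [-0.     -0.0001  0.0009] q [ 0.48  0.45 -0.03  1.76  0.02  0.93 -1.39]
hopper_grip 0.96 [181. 169.] [ 0.469 -0.138  0.004]
hopper_grip 0.83 [342. 190.] [ 0.405 -0.341  0.08 ]
hopper_grip 0.8 [268. 143.] [ 0.494 -0.277  0.193]
hook 0.87 [264.  94.] [ 0.533 -0.282  0.159]
(0.44, 0.53, -0.32, -0.22, 0.18, 0.21) 494 [ 0.4869 -0.2692  0.1941] [ 0.475 -0.277  0.184] [ 0.498 -0.261  0.196] ((486.1207275390625, -268.7467956542969), (14.103185653686523, 23.30976104736328), 76.20048522949219)
(0.515, 0.56, -0.31, -0.24, 0.15, 0.17) 339 [ 0.5288 -0.2785  0.1591] [ 0.515 -0.286  0.151] [ 0.538 -0.272  0.161] ((526.7391967773438, -279.2657165527344), (15.30386734008789, 23.4363956451416), 89.48606872558594)
(0.44, 0.56, -0.32, -0.2, 0.145, 0.16) 626 [ 0.5121 -0.2758  0.1537] [ 0.46  -0.286  0.145] [ 0.538 -0.258  0.16 ] ((497.2923889160156, -271.8055725097656), (22.35544776916504, 83.65814208984375), 75.1104736328125)
```

View pics/w1.png

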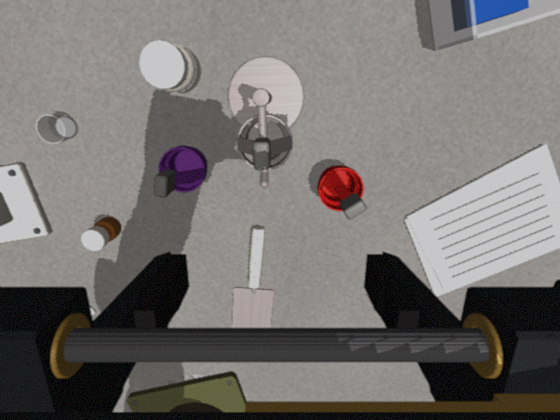

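The wrist view shows the grey grip at (262,155) on the bar, the post's top at (262,97), purple at (183,168) and red at (340,188). The clear way down is over the grip. It measures 14×23 mm with its top at 0.195 and its yaw about -14°.

```bash
python3 -c "
from h import *
plan([.4865,-.269,.261],-14)
plan([.4865,-.269,.161],-14)"
```

```text
t 2.5667 shift [ 0.2348 -0.0773  0.4016] mm 70.7 turn [-0.    -0.    -0.005] q [ 0.48  0.45 -0.03  1.76  0.02  0.93 -1.39]
t 2.5667 shift [ 0.2348 -0.0772  1.0682] mm 164.5 turn [-0.    -0.    -0.005] q [ 0.48  0.45 -0.03  1.76  0.02  0.93 -1.39]
```

```bash
python3 -m creep '[[[-1,0.118,-0.038,0.1,0,0,-0.005],[-1,0.118,-0.038,0.1,0,0,0],[-1,0,0,0.17,0,0,0],[-1,0,0,0.17,0,0,0],[-1,0,0,0.17,0,0,0],[-1,0,0,0.15,0,0,0],[-1,0,0,0.1,0,0,0],[-1,0,0,0.07,0,0,0],[-1,0,0,0.03,0,0,0],[-1,0,0,0,0,0,0]]]'
python3 - <<'E'
from h import *
plan([.4865,-.269,.161],-14)
p=ctrl.read_camera("wrist"); save(p,"w2"); W=cloud(p).reshape(-1,3); ok=p["depth"].ravel()>0
q=W[ok&(abs(W[:,0]-.486)<.04)&(abs(W[:,1]+.269)<.025)&(W[:,2]>.185)&(W[:,2]<.2)]
print(len(q),np.median(q,0),cv2.minAreaRect((q[:,:2]*1000).astype(np.float32)))
E
```

```text
time_s: 3.4
position: [0.4864, -0.2688, 0.1616]
tcp_rot: [-3.118, 0.384, 0.002]
wrist_force: [-0.6, 0.0, 0.0]
gripper_width: 0.0879
gripper_force: 0.0
t 3.4 shift [0.0008 0.0012 0.004 ] mm 0.6 turn [-0.0001  0.0004 -0.0002] q [ 0.44  0.7  -0.03  1.85  0.04  0.58 -1.43]
1856 [ 0.49030333 -0.26947533  0.19400788] ((487.6554870605469, -268.77337646484375), (14.028560638427734, 22.547779083251953), 76.80435943603516)
```

View pics/w2.png

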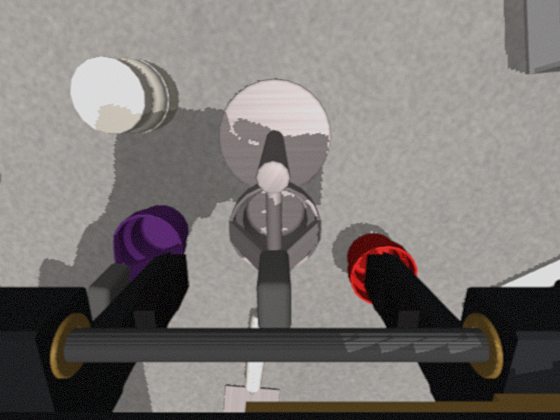

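The grey grip sits at (274,285), centred between the fingers, so I'll close on it.

```bash
python3 -m creep '[[[1,0,0,0,0,0,0],[1,0,0,0,0,0,0],[1,0,0,0,0,0,0],[1,0,0,0,0,0,0],[1,0,0,0,0,0,0],[1,0,0,0,0,0,0],[1,0,0,0,0,0,0],[1,0,0,0,0,0,0],[1,0,0,0,0,0,0],[1,0,0,0,0,0,0]]]' 30
```

```text
time_s: 4.28
position: [0.4867, -0.2689, 0.1622]
tcp_rot: [3.118, -0.384, -0.0]
wrist_force: [-0.4, -0.1, -0.2]
gripper_width: 0.0237
gripper_force: 0.0
```

```bash
python3 -m creep '[[[1,0,0,0,0,0,0],[1,0,0,0,0,0,0],[1,0,0,0,0,0,0],[1,0,0,0,0,0,0],[1,0,0,0,0,0,0],[1,0,0,-0.03,0,0,0],[1,0,0,-0.04,0,0,0],[1,0,0,-0.04,0,0,0],[1,0,0,-0.03,0,0,0],[1,0,0,-0.03,0,0,0]]]' 30
```

```text
time_s: 5.12
position: [0.4867, -0.2693, 0.1885]
tcp_rot: [3.117, -0.385, 0.001]
wrist_force: [-0.7, -0.6, -1.4]
gripper_width: 0.014
gripper_force: 29.8
```

```bash
python3 -m creep '[[[1,-0.07,0,0,0,0,0],[1,-0.09,0,0,0,0,0],[1,-0.09,0,0,0,0,0],[1,-0.09,0,0,0,0,0],[1,-0.09,0,0,0,0,0],[1,-0.09,0,0,0,0,0],[1,-0.05,0,0,0,0,0],[1,0,0,0,0,0,0],[1,0,0,-0.1,0,0,0],[1,0,0,-0.15,0,0,0]]]'
python3 - <<'E'
from h import *
p=ctrl.read_camera("scene"); save(p,"s2")
W=cloud(p); d=p["depth"]; C=p["color"].astype(int)
t=ctrl.read_camera("top"); 
for n,p in(("scene",p),("top",t)):
    W=cloud(p).reshape(-1,3); ok=p["depth"].ravel()>0
    def box(x0,x1,y0,y1,z0,z1): return W[ok&(W[:,0]>x0)&(W[:,0]<x1)&(W[:,1]>y0)&(W[:,1]<y1)&(W[:,2]>z0)&(W[:,2]<z1)]
    q=box(.4,.6,.1,.36,.008,.024); print(n,"plate",cv2.minAreaRect((q[:,:2]*1000).astype(np.float32)),np.median(q,0))
    q=box(.42,.56,.20,.33,.032,.045); h=cv2.convexHull((q[:,:2]*1000).astype(np.float32))
    print("collar",len(q),cv2.fitEllipse(h),np.median(q,0), cv2.minAreaRect(h))
E
```

```text
time_s: 5.95
position: [0.4035, -0.2478, 0.2246]
tcp_rot: [-3.117, 0.383, 0.004]
wrist_force: [0.2, 0.3, -1.6]
gripper_width: 0.0138
gripper_force: 29.8
scene plate ((495.77178955078125, 212.06564331054688), (234.2416229248047, 112.1275634765625), 84.98799896240234) [0.51048894 0.23323212 0.01490305]
collar 424 ((499.2474670410156, 257.8752746582031), (72.36431121826172, 96.64539337158203), 173.3819580078125) [0.50191831 0.27002955 0.03659725] ((495.3656921386719, 262.514404296875), (86.78783416748047, 70.4596176147461), 51.0738639831543)
top plate ((501.9519958496094, 210.1289825439453), (245.5257568359375, 159.70620727539062), 77.45213317871094) [0.49114401 0.21934329 0.01543728]
collar 273 ((495.23193359375, 257.6455993652344), (70.2278823852539, 104.03517150878906), 175.70895385742188) [0.49692645 0.27000193 0.03738405] ((489.6571044921875, 260.2958984375), (94.22723388671875, 71.17618560791016), 56.64105224609375)
```

View pics/s2.png

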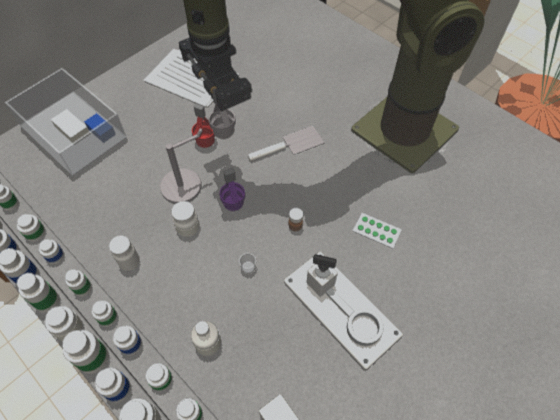

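The hopper hangs in the gripper at (222,122), free of the hook, and the look-alikes are undisturbed. Next I raise it and carry it towards the dock.

```bash
python3 -c "
from h import *
plan([.41,.0,.30],-14)
plan([.41,.22,.30],-14)"
```

```text
t 6.05 shift [-0.3779 -1.6179 -0.4866] mm 259.7 turn [ 0.0005 -0.0023 -0.0003] q [ 0.48  0.51 -0.04  2.02  0.04  0.6  -1.4 ]
t 6.05 shift [-0.7339 -3.0407 -0.4913] mm 475.0 turn [ 0.0005 -0.0023 -0.0003] q [ 0.48  0.51 -0.04  2.02  0.04  0.6  -1.4 ]
```

```bash
python3 -m creep '[[[1,0,0,-0.1,0,0,0],[1,0,0,-0.2,0,0,0],[1,0,0,-0.19,0,0,0],[1,-0.03,-0.1,0,0,0,0],[1,-0.05,-0.2,0,0,0,0],[1,-0.05,-0.22,0,0,0,0],[1,-0.05,-0.22,0,0,0,0],[1,-0.05,-0.22,0,0,0,0],[1,-0.05,-0.22,0,0,0,0],[1,-0.05,-0.22,0,0,0,0]]]'
python3 -m creep '[[[1,-0.05,-0.22,0,0,0,0],[1,-0.06,-0.22,0,0,0,0],[1,-0.06,-0.22,0,0,0,0],[1,-0.06,-0.22,0,0,0,0],[1,-0.06,-0.22,0,0,0,0],[1,-0.06,-0.22,0,0,0,0],[1,-0.06,-0.2,0,0,0,0],[1,-0.04,-0.12,0,0,0,0],[1,0,0,0,0,0,0],[1,0,0,0,0,0,0]]]'
python3 - <<'E'
from h import *
plan([.41,.22,.30],-14)
p=ctrl.read_camera("wrist"); save(p,"w3")
W=cloud(p).reshape(-1,3); ok=p["depth"].ravel()>0
for n in ["well","screw_grip","hopper_foot"]:
    for r in ctrl.look_for(n,p)[:3]:
        u,v=r["position"]; print(n,round(r["conf"],2),np.round(r["position"]),cloud(p)[int(v),int(u)].round(3))
def box(x0,x1,y0,y1,z0,z1): return W[ok&(W[:,0]>x0)&(W[:,0]<x1)&(W[:,1]>y0)&(W[:,1]<y1)&(W[:,2]>z0)&(W[:,2]<z1)]
q=box(.44,.56,.22,.33,.033,.043); print(len(q),np.median(q,0),cv2.minEnclosingCircle((q[:,:2]*1000).astype(np.float32)),cv2.fitEllipse(cv2.convexHull((q[:,:2]*1000).astype(np.float32))))
q=box(.44,.55,.10,.18,.128,.15); print(len(q),np.median(q,0),cv2.minAreaRect((q[:,:2]*1000).astype(np.float32)))
E
```

```text
time_s: 6.88
position: [0.407, -0.0307, 0.2984]
tcp_rot: [-3.118, 0.384, -0.001]
wrist_force: [0.3, -0.3, -2.2]
gripper_width: 0.0135
gripper_force: 29.9
time_s: 7.72
position: [0.4008, 0.2238, 0.2981]
tcp_rot: [3.118, -0.379, -0.001]
wrist_force: [0.8, -0.6, -1.3]
gripper_width: 0.0141
gripper_force: 29.9
t 7.7167 shift [ 0.0659  0.01   -0.0126] mm 10.2 turn [0.0001 0.0001 0.0007] q [-0.53  0.39 -0.12  1.97  0.06  0.79 -2.5 ]
screw_grip 0.71 [346.  68.] [0.488 0.141 0.139]
hopper_foot 0.61 [554.  30.] [ 0.474 -0.127  0.015]
1300 [0.4994521  0.26868523 0.03635648] ((496.8369140625, 268.92083740234375), 35.991539001464844) ((496.69146728515625, 268.9043884277344), (71.04925537109375, 71.30549621582031), 164.94947814941406)
807 [0.48587668 0.14040471 0.13897317] ((485.5299072265625, 139.94052124023438), (12.151579856872559, 45.65848159790039), 29.737503051757812)
```

View pics/w3.png

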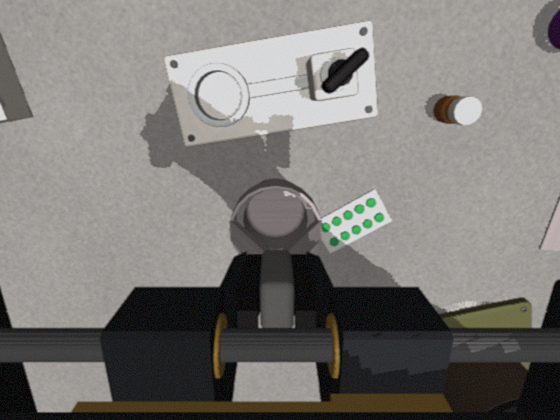

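The wrist view shows the collar at (219,95), the wing at (345,70) running diagonally, and the hopper hanging upright at (276,215). The collar fits at (0.4968, 0.2689) with r = 36. The wing is at (0.4855, 0.1400), 129.4 mm away, with its long axis at 120°. Joint 7 is near its limit, so I'll turn the hopper now.

```bash
python3 -m creep '[[[1,0,0,0,0,0,-0.038],[1,0,0,0,0,0,-0.038],[1,0,0,0,0,0,-0.038],[1,0,0,0,0,0,-0.038],[1,0,0,0,0,0,-0.038],[1,0,0,0,0,0,-0.038],[1,0,0,0,0,0,-0.038],[1,0,0,0,0,0,-0.038],[1,0,0,0,0,0,-0.038],[1,0,0,0,0,0,-0.038]]]'
python3 - <<'E'
from h import *
plan([.4968,.2689,.20],55)
p=ctrl.read_camera("wrist"); s=ctrl.get_state(); W=cloud(p).reshape(-1,3); ok=p["depth"].ravel()>0
M=R.from_rotvec(s["tcp_rot"]); L=M.inv().apply(W-s["position"])*1000
for a,b in((45,53),(53,60),(60,70),(70,80),(80,90),(90,97)):
    q=L[ok&(abs(L[:,0])<50)&(abs(L[:,1])<50)&(L[:,2]>a)&(L[:,2]<b)]
    if len(q): print(a,b,len(q),q.min(0).round(1),q.max(0).round(1))
q=L[ok&(abs(L[:,0])<45)&(abs(L[:,1])<45)&(L[:,2]>44)&(L[:,2]<100)]
ax=q[:,:2]; 
E
```

```text
time_s: 8.75
position: [0.4013, 0.2212, 0.2987]
tcp_rot: [2.792, 1.439, -0.0]
wrist_force: [-0.5, -0.5, -1.3]
gripper_width: 0.014
gripper_force: 29.9
t 8.75 shift [0.6286 0.3342 0.6579] mm 145.4 turn [ 0.0002  0.0001 -0.0025] q [-0.29  0.41 -0.46  1.96  0.24  0.83 -1.5 ]
45 53 745 [-17.1 -30.9  45. ] [29.2 28.2 53. ]
53 60 228 [-15.5 -29.7  53. ] [29.5 28.2 59.9]
60 70 389 [-22.6 -29.2  60.1] [29.5 26.9 70. ]
70 80 379 [-23.7 -26.1  70. ] [20.4 23.4 80. ]
80 90 387 [-23.9 -24.1  80.1] [24.3 21.  90. ]
90 97 2263 [-23.7 -24.   90. ] [24.2 20.5 97. ]
```

```bash
python3 -m creep '[[[1,0.1,0.05,0,0,0,-0.0025],[1,0.16,0.085,0,0,0,0],[1,0.16,0.085,0,0,0,0],[1,0.14,0.075,0,0,0,0],[1,0.07,0.039,0.06,0,0,0],[1,0,0,0.2,0,0,0],[1,0,0,0.22,0,0,0],[1,0,0,0.12,0,0,0],[1,0,0,0.06,0,0,0],[1,0,0,0,0,0,0]]]'
python3 - <<'E'
from h import *
plan([.4968,.2689,.12],55)
p=ctrl.read_camera("wrist"); save(p,"w4"); s=ctrl.get_state(); W=cloud(p).reshape(-1,3); ok=p["depth"].ravel()>0
M=R.from_rotvec(s["tcp_rot"]); L=M.inv().apply(W-s["position"])*1000
for a,b in((45,53),(53,60),(60,70),(70,80),(80,90),(90,97)):
    q=L[ok&(abs(L[:,0])<50)&(abs(L[:,1])<50)&(L[:,2]>a)&(L[:,2]<b)]
    if len(q): print(a,b,len(q),q.min(0).round(1),q.max(0).round(1))
q=L[ok&(abs(L[:,0])<50)&(abs(L[:,1])<50)&(W[:,2]>.032)&(W[:,2]<.043)]
print("collar",len(q),q.min(0),q.max(0))
o=np.hypot(q[:,0],q[:,1]); q=q[:,:2]
from scipy.optimize import least_squares
h=cv2.convexHull(q.astype(np.float32))[:,0]; 
# outer arc points only
h=h[np.hypot(*h.T)>32]; r=least_squares(lambda c:np.hypot(h[:,0]-c[0],h[:,1]-c[1])-36,[0,0],loss="soft_l1"); print(len(h),r.x,r.fun.round(1))
E
```

```text
time_s: 9.63
position: [0.4956, 0.2691, 0.1978]
tcp_rot: [2.79, 1.442, -0.007]
wrist_force: [-0.1, -0.3, -2.4]
gripper_width: 0.0137
gripper_force: 29.9
t 9.6333 shift [0.0054 0.0076 0.5187] mm 77.8 turn [-0.0003  0.0013 -0.0019] q [-0.36  0.68 -0.38  1.79  0.35  0.75 -1.54]
45 53 344 [-16.6 -30.7  45.1] [27.7 27.8 53. ]
53 60 638 [-18.7 -31.1  53. ] [28.  28.1 60. ]
60 70 300 [ -3.3 -30.   60. ] [27.9 26.9 70. ]
70 80 467 [-25.3 -27.5  70. ] [19.  25.2 79.9]
80 90 366 [-25.1 -24.3  80. ] [22.3 20.7 90. ]
90 97 974 [-25.2 -24.1  90. ] [22.8 20.7 97. ]
collar 1112 [-13.43319771 -34.85465883 160.13057074] [ 35.81612498  36.33009222 167.31771938]
35 [-0.17356433  0.99146328] [-0.   0.1  0.1  0.1  0.2 -0.1  0.1  0.  -0.2 -0.2 -0.2 -0.2 -0.2 -0.
 -0.4 -0.3 -0.  -0.6 -0.4 -0.5 -0.1 -0.5 -0.1 -0.3 -0.1 -0.1 -0.   0.1
 -0.1 -0.1  0.   0.1 -0.1  0.1  0.1]
```

View pics/w4.png

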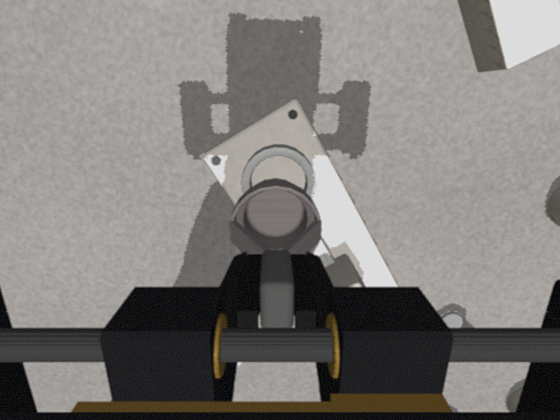

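The view shows the hopper at (276,213) in front of the collar at (279,180). In the tool frame the hopper lies about (1.3, 2.5) mm short of the collar centre, so I'll correct for that while descending.

```bash
python3 -m creep '[[[1,0.008,0.014,0.05,0,0,0],[1,0,0,0.1,0,0,0],[1,0,0,0.1,0,0,0],[1,0,0,0.08,0,0,0],[1,0,0,0.04,0,0,0],[1,0,0,0.03,0,0,0],[1,0,0,0.02,0,0,0],[1,0,0,0.01,0,0,0],[1,0,0,0,0,0,0],[1,0,0,0,0,0,0]]]'
python3 - <<'E'
from h import *
plan([.4968,.2689,.1145],55)
p=ctrl.read_camera("wrist"); save(p,"w5"); s=ctrl.get_state(); W=cloud(p).reshape(-1,3); ok=p["depth"].ravel()>0
M=R.from_rotvec(s["tcp_rot"]); L=M.inv().apply(W-s["position"])*1000
q=L[ok&(abs(L[:,0])<50)&(abs(L[:,1])<50)&(L[:,2]>45)&(L[:,2]<60)]; print(q.min(0).round(1),q.max(0).round(1))
q=L[ok&(abs(L[:,0])<50)&(abs(L[:,1])<50)&(W[:,2]>.030)&(W[:,2]<.043)]; print("collar",len(q),q.min(0).round(1),q.max(0).round(1))
E
```

```text
time_s: 10.52
position: [0.4991, 0.2709, 0.1357]
tcp_rot: [-2.789, -1.446, -0.002]
wrist_force: [-0.5, -0.3, -1.3]
gripper_width: 0.014
gripper_force: 29.9
t 10.5167 shift [-0.0197 -0.005   0.1414] mm 21.4 turn [ 0.0001 -0.0003 -0.0011] q [-0.39  0.77 -0.33  1.83  0.41  0.61 -1.58]
[-16.9 -31.   45. ] [29.4 28.3 60. ]
collar 3536 [-23.4 -36.4  92.7] [ 33.7  34.5 105.7]
```

View pics/w5.png

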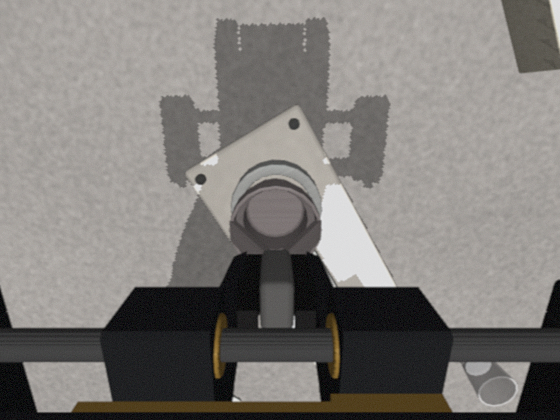

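The hopper's spigot at (276,215) is concentric with the collar at (277,190), except for about 1.5 mm in tool x.

```bash
python3 -m creep '[[[1,-0.01,0.002,0.01,0,0,0],[1,0,0,0.015,0,0,0],[1,0,0,0.015,0,0,0],[1,0,0,0.015,0,0,0],[1,0,0,0.015,0,0,0],[1,0,0,0.015,0,0,0],[1,0,0,0.015,0,0,0],[1,0,0,0.01,0,0,0],[1,0,0,0.01,0,0,0],[1,0,0,0,0,0,0]]]'
```

```text
time_s: 11.4
position: [0.498, 0.2691, 0.1169]
tcp_rot: [2.789, 1.446, -0.001]
wrist_force: [0.1, -0.1, -1.7]
gripper_width: 0.0136
gripper_force: 29.9
```

```bash
python3 -m creep '[[[1,0,0,0.004,0,0,0],[1,0,0,0.004,0,0,0],[1,0,0,0.004,0,0,0],[1,0,0,0.004,0,0,0],[1,0,0,0.004,0,0,0],[1,0,0,0,0,0,0],[1,0,0,0,0,0,0],[1,0,0,0,0,0,0],[1,0,0,0,0,0,0],[1,0,0,0,0,0,0]]]'
```

```text
time_s: 12.23
position: [0.4983, 0.2694, 0.1146]
tcp_rot: [-2.789, -1.446, -0.001]
wrist_force: [-0.3, 0.4, 5.9]
gripper_width: 0.0136
gripper_force: 29.9
```

The foot touched down at 0.1146, as predicted. I'll release it and rise.

```bash
python3 -m creep '[[[0.3,0,0,0,0,0,0],[0.3,0,0,0,0,0,0],[0.3,0,0,0,0,0,0],[0.3,0,0,0,0,0,0],[0.3,0,0,0,0,0,0],[0.3,0,0,-0.03,0,0,0],[0.3,0,0,-0.06,0,0,0],[0.3,0,0,-0.1,0,0,0],[0.3,0,0,-0.2,0,0,0],[0.3,0,0,-0.25,0,0,0]]]'
python3 - <<'E'
from h import *
plan([.4855,.14,.22],120)
p=ctrl.read_camera("wrist"); save(p,"w6"); W=cloud(p).reshape(-1,3); ok=p["depth"].ravel()>0
q=W[ok&(abs(W[:,0]-.498)<.03)&(abs(W[:,1]-.269)<.03)&(W[:,2]>.12)&(W[:,2]<.17)]
print("grip top",np.percentile(q[:,2],95),cv2.minAreaRect((q[q[:,2]>.14][:,:2]*1000).astype(np.float32)))
q=W[ok&(abs(W[:,0]-.498)<.04)&(abs(W[:,1]-.269)<.04)&(W[:,2]>.055)&(W[:,2]<.075)]
print("rim",q.min(0),q.max(0),np.percentile(q[:,2],95))
E
```

```text
time_s: 13.07
position: [0.4968, 0.2683, 0.2103]
tcp_rot: [2.788, 1.446, -0.007]
wrist_force: [1.3, 0.4, 0.4]
gripper_width: 0.0306
gripper_force: 0.0
t 13.0667 shift [-0.7432  0.4309 -0.0626] mm 129.2 turn [-0.0012  0.0008 -0.362 ] q [-0.35  0.67 -0.39  1.77  0.34  0.78 -1.52]
grip top 0.1475382798960681 ((497.1112976074219, 270.10919189453125), (23.2233829498291, 13.168986320495605), 55.18177795410156)
rim [0.46725087 0.23971939 0.0551315 ] [0.52642915 0.29947983 0.07479192] 0.07303890624624901
```

View pics/w6.png

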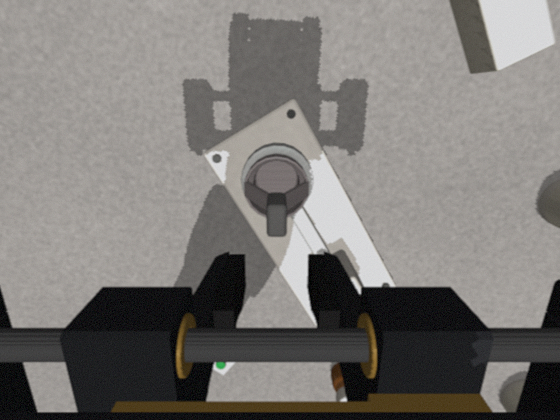

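The hopper stands upright in the collar at (277,185), with its grip top at 0.1475 against an expected 0.147, so it is fully down. Next is the screw.

```bash
python3 -m creep '[[[-0.2,0,0,-0.06,0,0,-0.036],[-0.2,0,0,0,0,0,-0.036],[-0.2,0,0,0,0,0,-0.036],[-0.2,0,0,0,0,0,-0.036],[-0.2,0,0,0,0,0,-0.036],[-0.2,0,0,0,0,0,-0.036],[-0.2,0,0,0,0,0,-0.036],[-0.2,0,0,0,0,0,-0.036],[-0.2,0,0,0,0,0,-0.036],[-0.2,0,0,0,0,0,-0.036]]]'
python3 -c "
from h import *
plan([.4855,.14,.22],120)"
```

```text
time_s: 13.95
position: [0.4984, 0.2691, 0.22]
tcp_rot: [1.572, 2.719, 0.001]
wrist_force: [-0.6, -0.2, -0.4]
gripper_width: 0.0531
gripper_force: 0.0
t 13.95 shift [-7.034e-01 -5.037e-01 -4.000e-04] mm 129.8 turn [ 0.0003  0.0002 -0.0005] q [-0.16  0.72 -0.72  1.75  0.59  0.9  -0.62]
```

```bash
python3 -m creep '[[[-0.2,-0.08,-0.06,0,0,0,0],[-0.2,-0.15,-0.11,0,0,0,0],[-0.2,-0.18,-0.13,0,0,0,0],[-0.2,-0.15,-0.11,0,0,0,0],[-0.2,-0.1,-0.07,0,0,0,0],[-0.2,-0.043,-0.024,0,0,0,0],[-0.2,0,0,0,0,0,0],[-0.2,0,0,0,0,0,0],[-0.2,0,0,0,0,0,0],[-0.2,0,0,0,0,0,0]]]'
python3 - <<'E'
from h import *
plan([.4855,.14,.116],120)
p=ctrl.read_camera("wrist"); W=cloud(p).reshape(-1,3); ok=p["depth"].ravel()>0
q=W[ok&(abs(W[:,0]-.4855)<.04)&(abs(W[:,1]-.14)<.04)&(W[:,2]>.13)&(W[:,2]<.155)]
print(len(q),np.median(q,0),np.percentile(q[:,2],[50,95]),cv2.minAreaRect((q[:,:2]*1000).astype(np.float32)))
E
```

```text
time_s: 14.78
position: [0.4846, 0.1422, 0.2195]
tcp_rot: [-1.577, -2.717, -0.003]
wrist_force: [0.3, -0.2, 0.0]
gripper_width: 0.053
gripper_force: 0.0
t 14.7833 shift [-0.016  -0.0031  0.69  ] mm 103.5 turn [ 0.0004 -0.0003 -0.0014] q [ 0.08  0.65 -0.74  1.93  0.6   0.8  -0.48]
968 [0.48450727 0.1427317  0.13893674] [0.13893674 0.14044038] ((485.6294860839844, 140.762451171875), (12.025142669677734, 45.213890075683594), 30.14887809753418)
```

```bash
python3 -m creep '[[[-0.2,-0.014,0,0.06,0,0,0],[-0.2,0,0,0.12,0,0,0],[-0.2,0,0,0.14,0,0,0],[-0.2,0,0,0.14,0,0,0],[-0.2,0,0,0.1,0,0,0],[-0.2,0,0,0.07,0,0,0],[-0.2,0,0,0.04,0,0,0],[-0.2,0,0,0.015,0,0,0],[-0.2,0,0,0,0,0,0],[-0.2,0,0,0,0,0,0]]]'
python3 - <<'E'
from h import *
plan([.4855,.1402,.116],120)
E
```

```text
time_s: 15.67
position: [0.4859, 0.1387, 0.1169]
tcp_rot: [1.58, 2.715, 0.001]
wrist_force: [-0.0, 0.6, 0.3]
gripper_width: 0.0527
gripper_force: 0.0
t 15.6667 shift [0.01   0.0025 0.0063] mm 1.8 turn [ 0.0004  0.     -0.0021] q [-0.02  0.79 -0.58  2.02  0.8   0.57 -0.65]
```

Now I close on the wing.

```bash
python3 -m creep '[[[1,0.004,0,0,0,0,0],[1,0,0,0,0,0,0],[1,0,0,0,0,0,0],[1,0,0,0,0,0,0],[1,0,0,0,0,0,0],[1,0,0,0,0,0,0],[1,0,0,0,0,0,0],[1,0,0,0,0,0,0],[1,0,0,0,0,0,0],[1,0,0,0,0,0,0]]]' 30
python3 -c "
from h import *
plan([.4855,.1402,.116],120); print(ctrl.get_state()['wrist_torque'])"
```

```text
time_s: 16.5
position: [0.4873, 0.14, 0.1168]
tcp_rot: [1.579, 2.714, 0.006]
wrist_force: [5.2, 2.4, -3.2]
gripper_width: 0.0118
gripper_force: 30.0
t 16.5 shift [ 0.0069 -0.0097  0.0051] mm 1.9 turn [ 0.0014 -0.0001 -0.0022] q [-0.02  0.79 -0.58  2.02  0.8   0.57 -0.65]
[ 0.32270275 -1.12996064  0.04584278]
```

```bash
python3 -m creep '[[[1,0,0.006,0,0,0,0.015],[1,0,0,0,0,0,0.022],[1,0,0,0,0,0,0.022],[1,0,0,0,0,0,0.022],[1,0,0,0,0,0,0.022],[1,0,0,0,0,0,0.022],[1,0,0,0,0,0,0.022],[1,0,0,0,0,0,0.022],[1,0,0,0,0,0,0],[1,0,0,0,0,0,0]]]'
python3 -c "
from h import *
plan([.4855,.1402,.116],120); print(ctrl.get_state()['wrist_torque'])"
```

```text
time_s: 17.33
position: [0.4871, 0.14, 0.1168]
tcp_rot: [2.235, 2.207, 0.004]
wrist_force: [4.0, 1.8, 0.2]
gripper_width: 0.0115
gripper_force: 30.0
t 17.3333 shift [ 0.0012 -0.0106  0.005 ] mm 1.8 turn [ 0.0008 -0.0002 -0.1706] q [-0.1   0.76 -0.44  2.02  0.66  0.5  -1.04]
[ 0.21060334 -0.83523186 -0.06078026]
```

```bash
cat > st.py <<'E'
from h import *
s=ctrl.get_state(); M=R.from_rotvec(s["tcp_rot"]).as_matrix()
print("yaw",np.degrees(np.arctan2(M[1,0],M[0,0])).round(2),"pos",s["position"].round(4),"T",s["wrist_torque"].round(3),"F",s["wrist_force"].round(1),"q",s["q"].round(2),s["time_s"])
E
python3 st.py; python3 -m creep '[[[1,0,0,0,0,0,0.007],[1,0,0,0,0,0,0.007],[1,0,0,0,0,0,0.007],[1,0,0,0,0,0,0.007],[1,0,0,0,0,0,0.007],[1,0,0,0,0,0,0.007],[1,0,0,0,0,0,0.007],[1,0,0,0,0,0,0.007],[1,0,0,0,0,0,0],[1,0,0,0,0,0,0]]]' >/dev/null;python3 st.py
```

```text
yaw 89.29 pos [0.4871 0.14   0.1168] T [ 0.211 -0.835 -0.061] F [4.  1.8 0.2] q [-0.1   0.76 -0.44  2.02  0.66  0.5  -1.04] 17.3333
yaw 79.07 pos [0.487  0.14   0.1168] T [ 0.363 -1.046 -0.035] F [ 5.7  1.5 -0. ] q [-0.13  0.76 -0.39  2.02  0.61  0.48 -1.17] 18.1667
```

```bash
python3 -m creep '[[[1,0,0,0,0,0,0.007],[1,0,0,0,0,0,0.007],[1,0,0,0,0,0,0.007],[1,0,0,0,0,0,0.007],[1,0,0,0,0,0,0.007],[1,0,0,0,0,0,0.007],[1,0,0,0,0,0,0.007],[1,0,0,0,0,0,0.007],[1,0,0,0,0,0,0],[1,0,0,0,0,0,0]]]' >/dev/null;python3 st.py
```

```text
yaw 68.99 pos [0.4869 0.14   0.1167] T [ 0.38  -1.049 -0.082] F [3.5 2.2 0.5] q [-0.16  0.75 -0.34  2.02  0.55  0.45 -1.29] 19.0
```

```bash
python3 -m creep '[[[1,0,0,0,0,0,0.007],[1,0,0,0,0,0,0.007],[1,0,0,0,0,0,0.007],[1,0,0,0,0,0,0.007],[1,0,0,0,0,0,0.007],[1,0,0,0,0,0,0.007],[1,0,0,0,0,0,0.007],[1,0,0,0,0,0,0.007],[1,0,0,0,0,0,0],[1,0,0,0,0,0,0]]]' >/dev/null;python3 st.py
```

```text
yaw 59.13 pos [0.487  0.1402 0.1168] T [ 0.3   -1.119  0.897] F [5.1 0.9 0.6] q [-0.19  0.75 -0.3   2.02  0.49  0.44 -1.4 ] 19.8333
```

```bash
python3 -c "
from h import *
s=ctrl.get_state(); print(s['gripper_width'],s['gripper_force'])
p=ctrl.read_camera('wrist'); W=cloud(p).reshape(-1,3); ok=p['depth'].ravel()>0
q=W[ok&(abs(W[:,0]-.4855)<.035)&(abs(W[:,1]-.14)<.035)&(W[:,2]>.12)&(W[:,2]<.145)]
print(len(q),cv2.minAreaRect((q[:,:2]*1000).astype(np.float32)))"
python3 -m creep '[[[1,0,0,0,0,0,-0.003],[1,0,0,0,0,0,0],[1,0,0,0,0,0,0],[1,0,0,0,0,0,0],[1,0,0,0,0,0,0],[1,0,0,0,0,0,0],[1,0,0,0,0,0,0],[1,0,0,0,0,0,0],[1,0,0,0,0,0,0],[1,0,0,0,0,0,0]]]' |grep width;python3 st.py
```

```text
0.013369171076656403 34.6447390539106
4756 ((485.06500244140625, 144.72808837890625), (37.410675048828125, 39.54692077636719), 29.561403274536133)
gripper_width: 0.0131
yaw 59.66 pos [0.487  0.1402 0.1168] T [ 0.303 -1.064  0.82 ] F [ 5.6  2.1 -0. ] q [-0.19  0.75 -0.3   2.02  0.49  0.44 -1.39] 20.7167
```

```bash
for i in 1; do python3 -m creep '[[[1,0,0,0,0,0,-0.005],[1,0,0,0,0,0,-0.005],[1,0,0,0,0,0,0],[1,0,0,0,0,0,0],[1,0,0,0,0,0,0],[1,0,0,0,0,0,0],[1,0,0,0,0,0,0],[1,0,0,0,0,0,0],[1,0,0,0,0,0,0],[1,0,0,0,0,0,0]]]' |grep width;python3 st.py;done
python3 -m creep '[[[1,0,0,0,0,0,-0.006],[1,0,0,0,0,0,-0.004],[1,0,0,0,0,0,0],[1,0,0,0,0,0,0],[1,0,0,0,0,0,0],[1,0,0,0,0,0,0],[1,0,0,0,0,0,0],[1,0,0,0,0,0,0],[1,0,0,0,0,0,0],[1,0,0,0,0,0,0]]]' |grep width;python3 st.py
```

```text
gripper_width: 0.0129
yaw 61.42 pos [0.487  0.1402 0.1168] T [ 0.29  -1.109  0.652] F [5.8 2.4 0. ] q [-0.18  0.75 -0.31  2.02  0.5   0.44 -1.37] 21.55
gripper_width: 0.0126
yaw 63.17 pos [0.487  0.1402 0.1167] T [ 0.33  -1.137  0.448] F [5.4 1.7 0.3] q [-0.18  0.75 -0.32  2.02  0.52  0.44 -1.35] 22.3833
```

Torque against yaw, both loading and unloading, puts the seat at a wing yaw of about 68.2°, which is 52° of travel and within the stated range. The screw has been driven hard onto its stop, so the quarter-turn target is a yaw of about 158.5°.

```bash
python3 -m creep '[[[1,0,0,0,0,0,-0.02],[1,0,0,0,0,0,-0.026],[1,0,0,0,0,0,-0.026],[1,0,0,0,0,0,-0.026],[1,0,0,0,0,0,-0.026],[1,0,0,0,0,0,-0.026],[1,0,0,0,0,0,-0.026],[1,0,0,0,0,0,-0.026],[1,0,0,0,0,0,-0.026],[1,0,0,0,0,0,-0.026]]]' |grep width;python3 st.py
python3 -m creep '[[[1,0,0,0,0,0,-0.026],[1,0,0,0,0,0,-0.026],[1,0,0,0,0,0,-0.026],[1,0,0,0,0,0,-0.026],[1,0,0,0,0,0,-0.026],[1,0,0,0,0,0,-0.026],[1,0,0,0,0,0,-0.026],[1,0,0,0,0,0,-0.026],[1,0,0,0,0,0,-0.02],[1,0,0,0,0,0,0]]]' |grep width;python3 st.py
```

```text
gripper_width: 0.0118
yaw 108.98 pos [0.4872 0.14   0.1168] T [ 0.449 -1.247 -0.135] F [5.8 2.6 0.3] q [-0.05  0.78 -0.53  2.02  0.76  0.55 -0.79] 23.2167
gripper_width: 0.0119
yaw 149.97 pos [0.4874 0.1402 0.1168] T [ 0.599 -1.355  0.088] F [ 5.5  2.4 -0.5] q [ 0.06  0.83 -0.72  2.01  0.92  0.66 -0.23] 24.05
```

```bash
python3 -m creep '[[[1,0,0,0,0,0,-0.016],[1,0,0,0,0,0,-0.016],[1,0,0,0,0,0,-0.016],[1,0,0,0,0,0,0],[1,0,0,0,0,0,0],[1,0,0,0,0,0,0],[1,0,0,0,0,0,0],[1,0,0,0,0,0,0],[1,0,0,0,0,0,0],[1,0,0,0,0,0,0]]]' |grep width;python3 st.py
python3 - <<'E'
from h import *
a=ctrl.read_camera("scene"); b=ctrl.read_camera("wrist")
save(a,"fin"); cv2.imwrite("pics/fin2.png",np.hstack([cv2.resize(x["color"][...,::-1],(400,300)) for x in(a,b)]))
for n,p in(("scene",a),("wrist",b)):
    W=cloud(p).reshape(-1,3); ok=p["depth"].ravel()>0
    q=W[ok&(abs(W[:,0]-.4975)<.02)&(abs(W[:,1]-.27)<.02)&(W[:,2]>.135)&(W[:,2]<.17)]
    if len(q): print(n,"hopper grip",len(q),np.median(q,0).round(4))
E
```

```text
gripper_width: 0.0115
yaw 158.48 pos [0.4874 0.1402 0.1168] T [ 0.656 -1.389  0.066] F [ 5.8  3.1 -1.3] q [ 0.08  0.84 -0.76  2.01  0.94  0.69 -0.11] 24.8833
scene hopper grip 117 [0.5019 0.2695 0.146 ]
wrist hopper grip 160 [0.4922 0.2582 0.1368]
```

View pics/fin2.png

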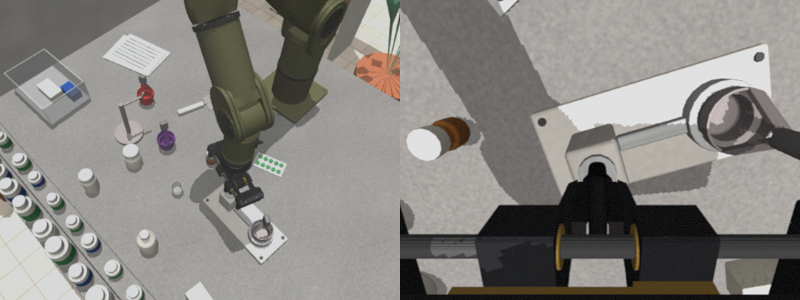

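The combined picture shows the hopper upright in the collar at (262,232) in the scene half, the wing held in the fingers at (597,190) in the wrist half, and the other things in place.

```bash
python3 -c "
from station import ctrl
print(ctrl.finish_job())"
```

```text
the job is handed in; nothing more can be done
None
```

The job is handed in at about 25 s: the hopper is upright and fully down in the collar and released; the clamp screw was turned to its stop and backed off about a quarter turn (judged from wrist torque and tool yaw), and the gripper is still holding it.

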